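# Put the label printer back into service

### The job

The label printer on the counter has just been given a new roll. With the fingertips, push its lid down until it is fully shut, then tip the power rocker right over by pressing down its raised half, and then press the long bar-shaped feed key all the way down for a moment and let it spring back. Keep to that order, leave the round key alone, do not lift the lid open any wider, and do not shift the goods standing round the printer.

Things in the scene. Friction and masses are not known exactly. Their poses are not given: they have to be found in the camera images.
- printer: grey desktop label printer, 194 (x) x 190 (y) x 75 mm, fixed; origin at the centre of its underside, on the counter top; its front faces its own -x. Flat deck at z = 75 mm, x = -98 to -24 mm; behind it the roll compartment under the lid. On the deck, at x = -62 mm and y = -58, 0, +58 mm, stand a rocker, a long bar key and a round key on black 4 mm plates; their places vary
- lid (a joint): the lid, a flat grey plate hinged along its far edge; stays where it is left (about 2 N straight down near its front edge moves it). 0 rad is shut, positive is open upward; starts between 0.42 and 0.65. Hinge line in the printer's frame at x = 86, z = 68 mm. Shut, it covers x = -20 to 86 mm, its top at z = 76 mm, about level with the deck
- lid_edge (a point): the middle of the top front edge of the lid, 106 mm from the hinge line; moves with the lid. The lid is 186 mm wide (y) and 10 mm thick
- rocker (a joint): the power rocker, 58 (x) x 32 (y) mm, a shallow V from the side, tipping about an axis across its middle along the printer's y: 0 rad is off, its far (+x) half high; 0.4 rad is on, the far half down, the near half high. It stays where it is left; about 4 N down at 20 mm beyond its axis turns it
- rocker_axis (a point): the middle of the rocker, on its tipping axis, 14 mm above the deck (89 mm above the counter); fixed to the printer
- rocker_high (a point): the point to press: on top of the rocker's far half, 20 mm beyond the axis; about 6 mm higher than the axis when off and about 2.5 mm lower than the axis when on; moves with the rocker
- feed (a joint): travel of the long bar-shaped feed key, a spring key: 0 m is up, 0.006 m is fully down (about 1.5 N starts it, 4.5 N at the bottom); springs back when released
- feed_top (a point): centre of the top of the long bar key, which is 54 (x) x 12 (y) mm; 91 mm above the counter when up; moves with the key
- stop (a joint): travel of the round key, same spring: 0 m is up, 0.006 m is fully down. Not to be pressed.
- stop_top (a point): centre of the top of the round key, 26 mm across; 91 mm above the counter
- honey_jar: a jar of honey with a gold lid, 54 mm across, 75 mm high, behind the printer; loose, to be left where it stands; origin at the centre of its underside
- pastille_tin_2: a round pastille tin, 69 mm across, 42 mm high, to the left of the printer, behind the round hat box; loose, to be left where it stands; origin at the centre of its underside
- jam_jar_1: a jam jar, 62 mm across, 82 mm high, to the right of the printer; loose, to be left where it stands; origin at the centre of its underside
- jam_jar_2: a jam jar, 62 mm across, 82 mm high, to the right of the printer; loose, to be left where it stands; origin at the centre of its underside
- gift_box_3: a small cube-shaped gift box with a bow, 64x67x64 mm, to the right of the printer; loose, to be left where it stands; origin at the centre of its underside
- pastille_tin_3: a round pastille tin, 65 mm across, 36 mm high, behind the printer; loose, to be left where it stands; origin at the centre of its underside

How it is judged:
By the outcome, as a careful person would: the job done as asked, in the order asked, and still so for the second after the job is handed in, with the robot touching nothing.
It also fails if it takes over 45 s, if anything falls off the work surface, if the arm or the gripper's body presses on something with over 40 N, if the wrist force passes 120 N, or if a joint passes its speed limit or range.

### The arm

A 7-joint arm with a two-finger parallel gripper is mounted at the origin on a cart in front of the work surface, level with it; the furniture and walls round the work are solid. World frame = base frame: x ahead of the robot, y to its left, z up, the work surface at z = 0. Lengths are in mm, angles in degrees, forces in N, time in s.
With the tool pointing down it reaches from about 400 to 875 mm from the base axis. Payload 6.5 kg.
Tool frame: the origin (TCP) lies at the centre of the arm's flange, where the gripper is bolted on; the fingertips stand 166 mm ahead of it and the grasp point (between the pads) lies manip.grasp_offset ahead of it (manip.grasp_offset is the distance from the TCP to the grasp point, in mm); z points along the fingers, y is the direction in which the jaws open and shut (so a half turn about z gives the same grasp; the last joint's range is limited). The gripper opens to 88 mm and grips with 3 to 60 N. Pads are 18 mm wide; open, the fingers measure 123 mm over their backs; the gripper's body (75 mm by 187 mm) begins 45 mm behind the grasp point.
Start: joints at [67.082, 30.733, -0.252, 88.115, 0.149, 61.152, -4.079], TCP at [212.963, -614.115, 404.716] pointing down, gripper open.
Joint ranges: [-154.64, 154.64], [-21.42, 123.67], [-72.66, 72.17], [13.99, 137.28], [-74.86, 254.86], [10.95, 109.41], [-158.01, 158.01]. Speed limits (degrees/s): [136.94, 136.94, 180, 180, 180, 180, 180].

### API

Orientations are given as a 3x3 rotation matrix whose columns are the frame's x, y, z axes.
In Python, from bench import manip, capture, camera_info, ticket gives the robot as it stands.
- The arm moves only by the tool servo_tool, never from a script. Its argument "rows" is a list of rows, each a list of 3 entries, a list of its own where there are three numbers: the shift along the tool's x, y, z in m, then the turn, a rotation vector about the tool's x, y, z in rad, then the opening, from 0 (shut) to 1 (fully open). A call has 1 to 8 rows; each row shifts and turns the commanded pose from where the row before left it, along the tool's axes as they then stand; what a row does not reach is not made up. A row lasts 1/8 s, in which the tool goes at most 62.5 mm and 10.7 degrees, less where a joint would pass 70% of its speed; a pose out of reach is approached as far as the arm can. A call is refused whole if a number of a shift passes 0.0625 or a number of a turn 0.188, either way. A call with a gripper value outside its range is refused whole. The fingers move at their own pace and stop on an object; the grip force is fixed at half the most. Time passes only in rows, so rows that do not move let the fingers close. It gives the time, the measured TCP pose, the force and the opening at its end, in the units of the state.
- manip.state(): the state, without advancing time (a new reading comes with each control period).
- capture(name): name is "scene" or "top"; returns the picture (400x640x3 uint8, blue, green, red); there is no depth.
- camera_info(name): a dict with "K" (3x3 intrinsics, pixels), "cam_to_world" (4x4, takes a point from camera to world coordinates). Camera axes: x right, y down, z forward; pixel columns grow to the right and rows downward; lengths in mm; the calibration is good to about 2 mm. A picture is of the moment at which its call begins. camera_info takes no time and is no camera call.
- ticket.hand_in(): hands the job in, once; it reports no verdict.
The state is a dict: "time": time; "joint_pos": joint angles; "dq": joint speeds; "joint_torque": joint torques, N m; "tcp_pos": TCP position; "tcp_rot": TCP orientation; "force": force on the tool from outside, world axes, zero at the start; "moment": the same for the moment, N m; "finger_gap": opening from 0.0 (shut) to 1.0 (fully open).
Only numpy, scipy, OpenCV 4.12 (cv2) and the standard library are available. Lean on these libraries where they do the work, as an engineer would, in place of code of your own. Each camera call takes 0.05 s, during which the arm holds its last target. There are 200 camera calls.

## Working session

There is one attempt and no reset: what is moved stays moved. The work goes in short steps, Python scripts to look and compute and a tool call to move; the robot and the scene stay as the last step left them, time stands still between calls to the robot, and variables do not carry over. Pictures are saved under pics/ and viewed, about 8 in all and at most 12, crops included, and the job is handed in when it is done.

Besides the shell and the picture viewer there is one more tool, called as name([rows], argument=value, ...), one row to a line, values as JSON. servo_tool: Moves the arm, as the interface text tells. Its arguments: {"type":"object","properties":{"rows":{"type":"array"}},"required":["rows"]}

```bash
mkdir -p pics; python3 - <<'E'
from bench import manip,capture,camera_info
import cv2
for n in("scene","top"):
    cv2.imwrite(f"pics/{n}0.png",capture(n)); c=camera_info(n); print(n,c["K"],c["cam_to_world"])
s=manip.state(); print(s["time"],s["tcp_pos"],s["tcp_rot"],s["finger_gap"],manip.grasp_offset)
E
```

```text
scene [[431.36755137   0.         323.46658192]
 [  0.         431.36755137 207.29795408]
 [  0.           0.           1.        ]] [[-8.09812417e-01 -3.14132021e-01  4.95504716e-01  9.66125031e+01]
 [-5.86665511e-01  4.41121504e-01 -6.79143134e-01  2.99572423e+02]
 [-5.23718043e-03 -8.40674070e-01 -5.41516094e-01  5.93876136e+02]
 [ 0.00000000e+00  0.00000000e+00  0.00000000e+00  1.00000000e+00]]
top [[484.81953741   0.         312.65177784]
 [  0.         484.81953741 204.79035085]
 [  0.           0.           1.        ]] [[ 3.08574439e-03 -9.93728862e-01  1.11774003e-01  4.40948211e+02]
 [-9.99633182e-01 -6.07281648e-03 -2.63936197e-02 -3.15340094e+02]
 [ 2.69068847e-02 -1.11651559e-01 -9.93383083e-01  1.19457129e+03]
 [ 0.00000000e+00  0.00000000e+00  0.00000000e+00  1.00000000e+00]]
0.1 [ 212.8726589  -613.84867583  403.9426522 ] [[ 9.44782257e-01  3.27698216e-01 -6.04249429e-04]
 [ 3.27698754e-01 -9.44781229e-01  1.39827905e-03]
 [-1.12669968e-04 -1.51908102e-03 -9.99998840e-01]] 0.9995616515892753 147.29999999999998
```

View pics/scene0.png

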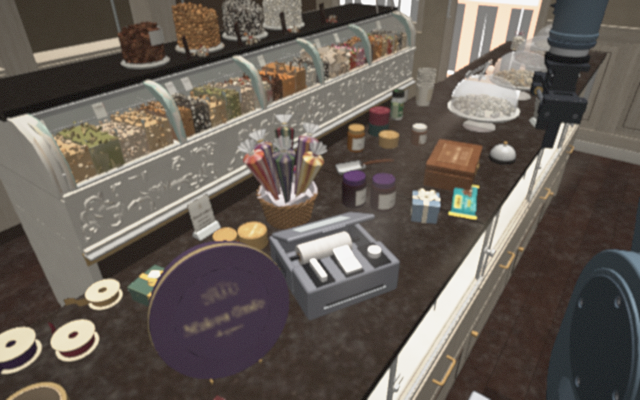

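View pics/top0.png

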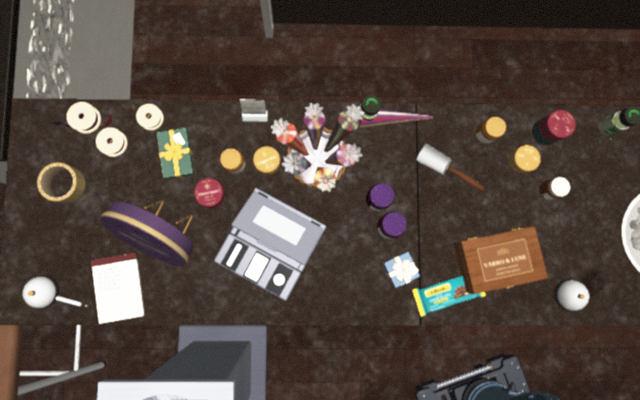

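```bash
python3 - <<'E'
import cv2,numpy as np
a=cv2.imread("pics/top0.png")[180:310,200:340]; b=cv2.imread("pics/scene0.png")[200:325,260:410]
a=cv2.resize(a,None,fx=4,fy=4,interpolation=2);b=cv2.resize(b,None,fx=4,fy=4,interpolation=2)
cv2.imwrite("pics/za.png",a);cv2.imwrite("pics/zb.png",b)
E
```

```text
(no output)
```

View pics/za.png

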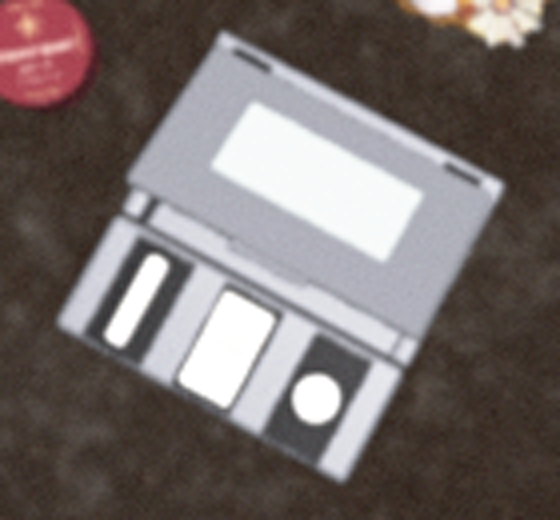

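View pics/zb.png

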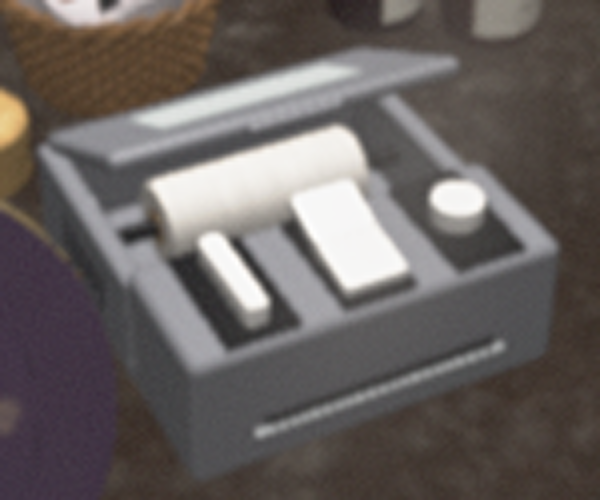

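```bash
cat > fit.py <<'E'
import numpy as np
from scipy.optimize import least_squares
from bench import camera_info
C={n:camera_info(n) for n in("top","scene")}
def proj(n,P):
    M=np.linalg.inv(C[n]["cam_to_world"]); q=C[n]["K"]@(M[:3,:3]@P+M[:3,3]); return q[:2]/q[2]
def w(p,P):
    c,s=np.cos(p[2]),np.sin(p[2]); x,y,z=P; return np.array([p[0]+c*x-s*y,p[1]+s*x+c*y,z])
def lid(th,y):
    c,s=np.cos(th),np.sin(th); return (86-106*c-8*s, y, 68+106*s+8*c)
off={"top":(200,180),"scene":(260,200)}
obs=[("top",(62,325),(-98,95,75)),("top",(345,480),(-98,-95,75)),("top",(136,300),(-62,58,91)),("top",(316,398),(-62,-58,91)),("top",(228,350),(-62,0,91)),
("scene",(195,372),(-98,95,75)),("scene",(557,245),(-98,-95,75)),("scene",(234,273),(-62,58,91)),("scene",(457,200),(-62,-58,91)),
("top",(130,182),93),("top",(412,338),-93),("scene",(110,160),93),("scene",(457,62),-93)]
def res(p):
    r=[]
    for n,uv,P in obs:
        if np.isscalar(P): P=lid(p[3],P)
        r+=list(proj(n,w(p,P))-(np.array(uv)/4+off[n]))
    return np.array(r)
f=least_squares(res,[530,-200,-.5,.5],loss="soft_l1")
if __name__=="__main__":
    print(f.x); print(res(f.x).reshape(-1,2).round(1))
    for k,P in dict(rock=(-42,0,95),rax=(-62,0,89),feed=(-62,58,91),stop=(-62,-58,91),lid=lid(f.x[3],0),shut=(-20,0,76)).items(): print(k,w(f.x,P).round(1))
E
python3 fit.py
```

```text
[ 478.33750122 -247.37091946   -0.48059344    0.5170688 ]
[[-2.6  0.2]
 [ 0.2  0.6]
 [-0.1 -0. ]
 [ 0.3 -0.4]
 [-0.5 -0.5]
 [-1.   0.1]
 [ 1.1 -0.8]
 [-0.6 -1.3]
 [-0.6 -1.5]
 [-3.5  0.8]
 [ 1.   1.5]
 [-0.1  0.2]
 [ 1.5 -1.5]]
rock [ 441.1 -228.    95. ]
rax [ 423.4 -218.7   89. ]
feed [ 450.2 -167.3   91. ]
stop [ 396.5 -270.1   91. ]
lid [ 469.4 -242.7  127.4]
shut [ 460.6 -238.1   76. ]
```

```bash
python3 - <<'E'
from fit import *
p=f.x
def back(n,uv,z):
    M=C[n]["cam_to_world"]; d=M[:3,:3]@np.linalg.inv(C[n]["K"])@[*uv,1]; o=M[:3,3]; X=o+d*(z-o[2])/d[2]
    c,s=np.cos(p[2]),np.sin(p[2]); e=X[:2]-p[:2]; return np.round([*X[:2],c*e[0]+s*e[1],-s*e[0]+c*e[1]])
for nm,n,uv in[("hat r","top",(191,250)),("hat br","top",(186,266)),("hat l","top",(102,212)),("hat mid","top",(140,225)),("hat top","scene",(215,243)),("hat right","scene",(289,300)),("hat bot","scene",(215,380)),("fl","top",(325,178)),("fl2","top",(293,162)),("fltop","scene",(250,157)),("fltop","scene",(315,160))]:
    print(nm,n,[list(back(n,uv,z)) for z in(0,100,200)])
s=__import__('bench').manip.state();R=s["tcp_rot"]
for P in[(-5,0,300)]: print(w(p,P), R.T@(w(p,P)-s["tcp_pos"]))
E
```

```text
hat r top [[np.float64(463.0), np.float64(-51.0), np.float64(-105.0), np.float64(167.0)], [np.float64(461.0), np.float64(-73.0), np.float64(-96.0), np.float64(147.0)], [np.float64(459.0), np.float64(-95.0), np.float64(-88.0), np.float64(126.0)]]
hat br top [[np.float64(424.0), np.float64(-40.0), np.float64(-144.0), np.float64(159.0)], [np.float64(425.0), np.float64(-63.0), np.float64(-132.0), np.float64(139.0)], [np.float64(427.0), np.float64(-86.0), np.float64(-120.0), np.float64(119.0)]]
hat l top [[np.float64(554.0), np.float64(169.0), np.float64(-125.0), np.float64(404.0)], [np.float64(545.0), np.float64(128.0), np.float64(-115.0), np.float64(364.0)], [np.float64(535.0), np.float64(88.0), np.float64(-104.0), np.float64(323.0)]]
hat mid top [[np.float64(523.0), np.float64(75.0), np.float64(-109.0), np.float64(307.0)], [np.float64(516.0), np.float64(42.0), np.float64(-100.0), np.float64(274.0)], [np.float64(509.0), np.float64(10.0), np.float64(-91.0), np.float64(242.0)]]
hat top scene [[np.float64(752.0), np.float64(-183.0), np.float64(213.0), np.float64(184.0)], [np.float64(642.0)
[... 1016 characters left out ...]
float64(187.0), np.float64(39.0)], [np.float64(642.0), np.float64(-301.0), np.float64(170.0), np.float64(29.0)]]
fltop scene [[np.float64(996.0), np.float64(-547.0), np.float64(597.0), np.float64(-26.0)], [np.float64(844.0), np.float64(-404.0), np.float64(397.0), np.float64(30.0)], [np.float64(693.0), np.float64(-262.0), np.float64(197.0), np.float64(87.0)]]
fltop scene [[np.float64(818.0), np.float64(-647.0), np.float64(486.0), np.float64(-197.0)], [np.float64(697.0), np.float64(-488.0), np.float64(305.0), np.float64(-112.0)], [np.float64(575.0), np.float64(-328.0), np.float64(123.0), np.float64(-27.0)]]
[ 473.90389758 -245.0593921   300.        ] [ 367.4811829  -262.72782429  104.30047396]
```

servo_tool([
  [[0.0464,-0.0324,0],[0,0,0],0],
  [[0.0464,-0.0324,0],[0,0,0],0],
  [[0.0464,-0.0324,0],[0,0,0],0],
  [[0.0464,-0.0324,0],[0,0,0],0],
  [[0.0464,-0.0324,0],[0,0,0],0],
  [[0.0464,-0.0324,0],[0,0,0],0],
  [[0.0464,-0.0324,0],[0,0,0],0],
  [[0.0464,-0.0324,0],[0,0,0],0],
])

```text
time: 1.1
tcp_pos: [479.4, -246.0, 404.5]
tcp_rot: [[0.945, 0.327, -0.0], [0.327, -0.945, 0.0], [-0.0, -0.0, -1.0]]
force: [0.9, -0.3, -0.2]
finger_gap: 0.119
```

servo_tool([
  [[0,0,0],[0,0,-0.151],0],
  [[0,0,0],[0,0,-0.151],0],
  [[0,0,0],[0,0,-0.151],0],
  [[0,0,0],[0,0,-0.151],0],
  [[0,0,0],[0,0,-0.151],0],
  [[0,0,0],[0,0,0],0],
  [[0,0,0],[0,0,0],0],
])

```text
time: 1.98
tcp_pos: [478.6, -247.6, 404.5]
tcp_rot: [[0.466, 0.885, -0.0], [0.885, -0.466, 0.0], [-0.0, -0.0, -1.0]]
force: [0.1, 0.7, 0.5]
finger_gap: 0.009
```

servo_tool([
  [[0,0,0.04],[0,0,0],0],
  [[0,0,0.04],[0,0,0],0],
  [[0,0,0],[0,0,0],0],
])

```text
time: 2.35
tcp_pos: [477.6, -247.1, 322.4]
tcp_rot: [[0.465, 0.885, -0.005], [0.885, -0.465, 0.002], [-0.0, -0.006, -1.0]]
force: [0.9, 0.2, -0.7]
finger_gap: 0.005
```

```bash
cat > look.py <<'E'
import sys,cv2
from bench import capture,manip
a=capture("scene")[110:330,230:430]
cv2.imwrite(sys.argv[1],cv2.resize(a,None,fx=2.7,fy=2.7,interpolation=2)); s=manip.state(); print(s["time"],s["tcp_pos"].round(1) if hasattr(s["tcp_pos"],"round") else s["tcp_pos"])
E
python3 look.py pics/l1.png; python3 - <<'E'
from fit import *
for P in [(478.6,-247.6,158.5)]: print(proj("scene",np.array(P)),(proj("scene",np.array(P))-[230,110])*2.7)
E
```

```text
2.4 [ 478.5 -247.4  324.4]
[331.01972196 209.81333776] [272.7532493  269.49601196]
```

View pics/l1.png

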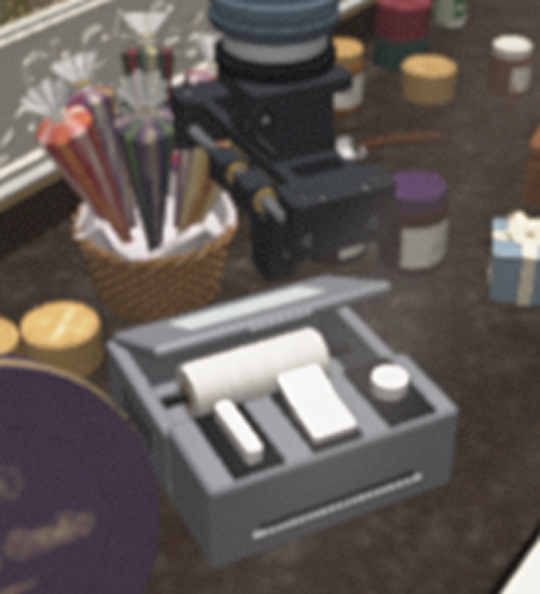

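servo_tool([
  [[0,0,0.02],[0,0,0],0],
  [[0,0,0.01],[0,0,0],0],
  [[0,0,0.008],[0,0,0],0],
  [[0,0,0.008],[0,0,0],0],
  [[0,0,0.008],[0,0,0],0],
  [[0,0,0.008],[0,0,0],0],
  [[0,0,0.008],[0,0,0],0],
])

```text
time: 3.28
tcp_pos: [478.7, -247.6, 254.1]
tcp_rot: [[0.464, 0.886, -0.0], [0.886, -0.464, 0.0], [-0.0, -0.0, -1.0]]
force: [-1.0, 0.9, 1.3]
finger_gap: 0.004
```

servo_tool([
  [[0,0,0.005],[0,0,0],0],
  [[0,0,0.004],[0,0,0],0],
  [[0,0,0.002],[0,0,0],0],
  [[0,0,0],[0,0,0],0],
])

```text
time: 3.78
tcp_pos: [478.9, -247.7, 243.7]
tcp_rot: [[0.464, 0.886, 0.001], [0.886, -0.464, -0.0], [0.0, 0.001, -1.0]]
force: [-0.1, 0.1, 0.0]
finger_gap: 0.007
```

servo_tool([
  [[0,0,0.001],[0,0,0],0],
  [[0,0,0.001],[0,0,0],0],
  [[0,0,0.001],[0,0,0],0],
  [[0,0,0],[0,0,0],0],
])

```text
time: 4.28
tcp_pos: [479.1, -247.7, 242.3]
tcp_rot: [[0.464, 0.886, 0.001], [0.886, -0.464, -0.001], [-0.0, 0.001, -1.0]]
force: [-4.7, 2.5, 16.4]
finger_gap: 0.006
```

servo_tool([
  [[0,0,-0.02],[0,0,0],0],
  [[0,0,-0.03],[0,0,0],0],
  [[0,-0.035,0],[0,0,0],0],
  [[0,0,0],[0,0,0],0],
  [[0,0,0],[0,0,0],0],
])

```text
time: 4.9
tcp_pos: [448.2, -231.6, 290.9]
tcp_rot: [[0.464, 0.886, 0.001], [0.886, -0.464, -0.0], [0.0, 0.001, -1.0]]
force: [0.8, -0.3, -0.3]
finger_gap: 0.005
```

```bash
python3 look.py pics/l2.png
```

```text
4.95 [ 448.3 -231.7  290.8]
```

View pics/l2.png

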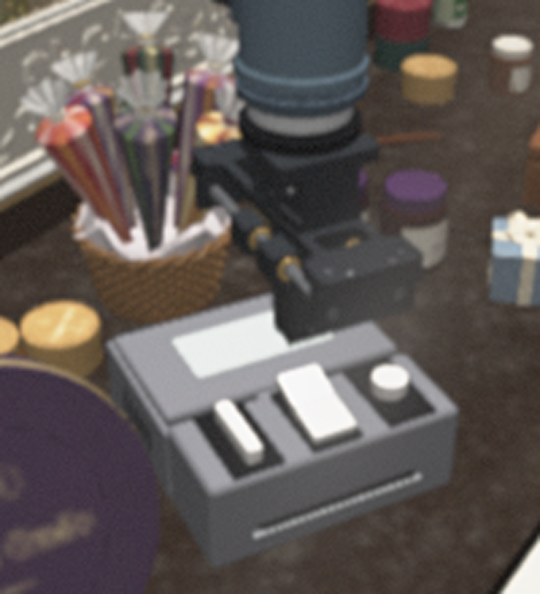

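servo_tool([
  [[0,0,0.02],[0,0,0],0],
  [[0,0,0.004],[0,0,0],0],
  [[0,0,0.003],[0,0,0],0],
  [[0,0,0.003],[0,0,0],0],
  [[0,0,0.003],[0,0,0],0],
  [[0,0,0.002],[0,0,0],0],
  [[0,0,0],[0,0,0],0],
])

```text
time: 5.82
tcp_pos: [448.0, -231.5, 255.9]
tcp_rot: [[0.464, 0.886, 0.001], [0.886, -0.464, -0.0], [0.0, 0.001, -1.0]]
force: [1.3, -0.9, 1.9]
finger_gap: 0.004
```

servo_tool([
  [[0,0,0.001],[0,0,0],0],
  [[0,0,0.001],[0,0,0],0],
  [[0,0,0],[0,0,0],0],
])

```text
time: 6.2
tcp_pos: [447.8, -231.4, 253.7]
tcp_rot: [[0.463, 0.886, 0.0], [0.886, -0.463, -0.0], [0.0, 0.0, -1.0]]
force: [1.8, -0.8, 2.2]
finger_gap: 0.004
```

servo_tool([
  [[0,0,0.001],[0,0,0],0],
  [[0,0,0.001],[0,0,0],0],
  [[0,0,0],[0,0,0],0],
])

```text
time: 6.58
tcp_pos: [447.8, -231.3, 252.5]
tcp_rot: [[0.464, 0.886, -0.0], [0.886, -0.464, -0.0], [-0.0, -0.0, -1.0]]
force: [-0.6, -0.6, 15.0]
finger_gap: 0.006
```

servo_tool([
  [[0,0,-0.02],[0,0,0],0],
  [[0,0,-0.03],[0,0,0],0],
  [[0.029,-0.014,0],[0,0,0],0],
  [[0.029,-0.0135,0],[0,0,0],0],
  [[0,0,0],[0,0,0],0],
  [[0,0,0],[0,0,0],0],
])

```text
time: 7.32
tcp_pos: [449.6, -167.7, 301.2]
tcp_rot: [[0.464, 0.886, -0.002], [0.886, -0.464, 0.0], [-0.001, -0.002, -1.0]]
force: [-0.7, -0.6, 0.4]
finger_gap: 0.003
```

```bash
python3 look.py pics/l3.png
```

```text
7.375 [ 449.7 -168.1  301.3]
```

View pics/l3.png

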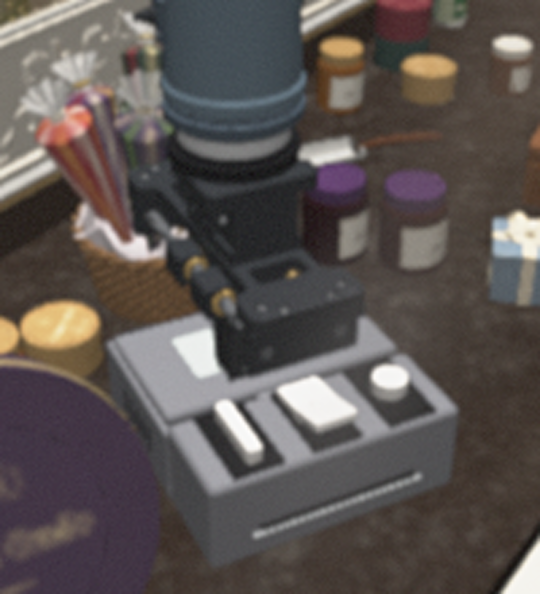

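servo_tool([
  [[0,0,0.03],[0,0,0],0],
  [[0,0,0.01],[0,0,0],0],
  [[0,0,0.004],[0,0,0],0],
  [[0,0,0.003],[0,0,0],0],
  [[0,0,0.002],[0,0,0],0],
  [[0,0,0],[0,0,0],0],
])

```text
time: 8.12
tcp_pos: [450.1, -167.5, 253.0]
tcp_rot: [[0.464, 0.886, -0.0], [0.886, -0.464, -0.0], [-0.001, -0.0, -1.0]]
force: [-2.7, -0.7, 4.2]
finger_gap: 0.003
```

servo_tool([
  [[0,0,0.001],[0,0,0],0],
  [[0,0,0.001],[0,0,0],0],
  [[0,0,0],[0,0,0],0],
  [[0,0,0],[0,0,0],0],
])

```text
time: 8.62
tcp_pos: [450.2, -167.4, 251.3]
tcp_rot: [[0.464, 0.886, -0.0], [0.886, -0.464, -0.001], [-0.001, 0.0, -1.0]]
force: [-4.9, -1.7, 12.1]
finger_gap: 0.004
```

servo_tool([
  [[0,0,0.0005],[0,0,0],0],
  [[0,0,0],[0,0,0],0],
  [[0,0,0],[0,0,0],0],
])

```text
time: 9.0
tcp_pos: [450.2, -167.4, 251.2]
tcp_rot: [[0.464, 0.886, -0.0], [0.886, -0.464, -0.001], [-0.001, 0.0, -1.0]]
force: [-6.4, 0.0, 17.2]
finger_gap: 0.006
```

servo_tool([
  [[0,0,-0.01],[0,0,0],0],
  [[0,0,-0.04],[0,0,0],0],
  [[0,0,-0.05],[0,0,0],0],
  [[0,0.03,-0.05],[0,0,0],0],
  [[0,0,0],[0,0,0],0],
  [[0,0,0],[0,0,0],0],
])

```text
time: 9.75
tcp_pos: [476.7, -180.8, 399.7]
tcp_rot: [[0.463, 0.886, -0.0], [0.886, -0.463, 0.0], [0.0, -0.0, -1.0]]
force: [-0.6, -0.2, -0.3]
finger_gap: 0.007
```

```bash
python3 look.py pics/l4.png
```

```text
9.8 [ 476.3 -180.6  399.1]
```

View pics/l4.png

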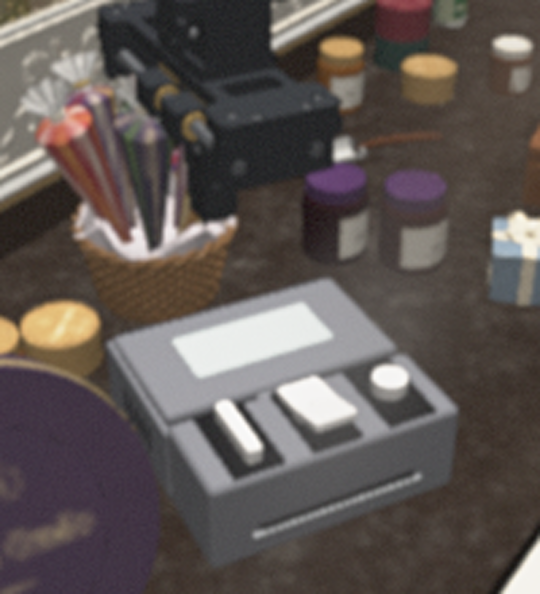

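The picture shows the lid flat and shut, and the rocker tipped with its near half high at (320,405). The bar key is back up at (238,430), the round key is untouched, and the goods are where they stood.

```bash
python3 -c "from bench import ticket; print(ticket.hand_in())"
```

```text
the job is handed in; nothing more can be done
None
```

I shut the lid, tipped the power rocker over and pressed the feed key, in that order, then handed the job in at about 10 s.

| Step | Fingertip height at the end | Force at the end | What it shows |
|---|---|---|---|
| Lid pushed down | 76.3 mm (shut lid top is 76 mm) | about 16 N | hit its stop |
| Rocker's raised half pressed | 86.5 mm, 2.5 mm below its axis | 15 N | fully over, as given for "on" |
| Feed key held down for about half a second | 85.2 mm (fully down is 85 mm) | 17 N | at the bottom, then released |

In the last picture the lid is shut, the rocker's near half is high and the feed key is back up. The round key and the goods in view are where they were, and the arm is clear of everything.

In the first pose fit, two points on the printer's left side were off by about 3 pixels (6–8 mm). The contact heights and close-up pictures agreed with the fit, so I left it as it was. No other check failed or disagreed.

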